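Push an edged test piece through the jaws of a go-gauge

ROBOT

A 7-joint arm with a two-finger parallel gripper is mounted at the origin on a cart in front of the work surface, level with it; the furniture and walls round the work are solid. World frame = base frame: x ahead of the robot, y to its left, z up, the work surface at z = 0. Lengths are in mm, angles in rad, forces in N, time in s.
With the tool pointing down it reaches from about 425 to 950 mm from the base axis. Payload 16.7 kg.
Tool frame: the origin (TCP) lies on the centre line of the jaws, within the pads' length; the fingertips stand 8 mm ahead of it and the grasp point (between the pads) lies 11 mm behind it; z points along the fingers, y is the line along which they close (so a half turn about z gives the same grasp; the last joint's range is limited). The gripper opens to 94 mm and grips with 3 to 60 N. Pads are 16 mm wide; open, the fingers measure 119 mm over their backs; the gripper's body (75 mm by 177 mm) begins 78 mm behind the grasp point.
Start: joints at [0.954, 0.426, 0.074, 1.606, -0.034, 1.111, -0.067], TCP at [304.338, -602.456, 213.467] pointing down, gripper open.
Joint ranges: [-2.85, 2.85], [-0.5, 2.14], [-1.23, 1.37], [0.21, 2.46], [-1.02, 4.16], [0.16, 2.05], [-2.73, 2.73]. Speed limits (rad/s): [1.89, 1.89, 2.39, 2.39, 3.01, 3.01, 3.01].

INTERFACE

Orientations are given as a 3x3 rotation matrix whose columns are the frame's x, y, z axes.
In Python, from bench import robot gives the robot as it stands.
- The arm moves only by the tool servo_tool, never from a script. Its argument "plan" is one flat list of numbers, 7 for each row, row after row: the shift along the tool's x, y, z in m, then the turn, a rotation vector about the tool's x, y, z in units of 10 degrees (1.0 is 10 degrees), then the closure, from 0 (fully open) to 1 (shut). In form: [dx, dy, dz, wx, wy, wz, gripper, dx, dy, dz, wx, wy, wz, gripper, ...]. A call has 1 to 20 rows; each row is the pose to reach, as a shift and turn from the pose commanded when the call began, along the tool's axes at that moment; what a row does not reach only later rows make up. A row lasts 1/8 s, in which the tool goes at most 62.5 mm and 10.7 degrees, less where a joint would pass 70% of its speed; a pose out of reach is approached as far as the arm can. A call with a gripper value outside its range is refused whole. The fingers move at their own pace and stop on an object; "newtons" is the grip in N (left out, the last holds). Time passes only in rows, so rows that repeat a pose let the fingers close. It gives the time, the measured TCP pose, the force, the opening and the grip force at its end, in the units of the state.
- robot.observe(): the state, without advancing time (a new reading comes with each control period).
- robot.snapshot(name): name is "scene" or "top" or "wrist"; returns (picture, depth): 480x640x3 uint8, red, green, blue; 480x640 float32, mm along the optical axis (not along the pixel's ray), 0 where there is no reading.
- robot.get_calibration(name): a dict with "mtx" (3x3 intrinsics, pixels), "R" (3x3) and "t" (3): a world point X has camera coordinates R X + t. Camera axes: x right, y down, z forward; pixel columns grow to the right and rows downward; lengths in mm; the calibration is good to about 2 mm. The wrist camera is an equidistant fisheye: a pixel r from the principal point sees the ray r / f radians off the axis. A picture is of the moment at which its call begins: read the wrist's pose just before it. get_calibration takes no time and is no camera call; for the wrist camera it gives the pose at the moment of the call.
- robot.hand_in(): hands the job in; it is judged then, once.
The state is a dict: "clock": time; "joint_pos": joint angles; "joint_vel": joint speeds; "tau": joint torques, N m; "eef_pos": TCP position; "ee_rot": TCP orientation; "force": force on the tool from outside, world axes, zero at the start; "moment": the same for the moment, N m; "finger_gap": finger opening in mm; "grip_force": force on a finger pad.
Only numpy, scipy, OpenCV 4.12 (cv2) and the standard library are available. Lean on these libraries where they do the work, as an engineer would, in place of code of your own. Each camera call takes 0.05 s, during which the arm holds its last target. There are 200 camera calls.

TASK

Check the width of the flat brown edge-banded test piece that lies in front of the blue gauge: slide it along the bench through the narrow gap between the two steel jaws of the gauge and on until its leading end lies square against the end stop, with the whole piece past the jaws. Push it with the fingers only, never gripping or lifting it, and do not force it against the jaws or the stop. Leave the other things on the bench where they are.

Things in the scene. Friction and masses are not known exactly. Their poses are not given: they have to be found in the camera images.
- brown_piece: The part to push: loose chipboard test piece with brown wood-grain faces (other test pieces lying about are pale grey), a flat block 120 mm long (its x axis), 67 mm wide (y), 19 mm thick, about 0.1 kg, lying flat on the bench; either end may lead. Origin at the centre of its underside. It slides freely on the bench (friction about 0.6) and starts in front of the gauge, off to one side and turned by up to about 20 degrees.
- gauge: The go-gauge, a blue metal frame with bright steel jaws fixed to the bench, with no floor or roof: the piece slides on the bench itself. Origin on the bench midway between its two jaws; x is the way to push (entry at negative x, end stop at positive x), y across, z up. Two side rails 18 mm high (inner faces at y = +-46 mm, lugs out to +-85 mm) run from the jaws to the end stop.
- gauge_gap (a point): Centre of the gap between the two steel jaws, 15 mm above the bench. The jaws are 30 mm high (screw heads to 35), 30 mm long (x = -15 to +15 mm in the gauge's frame) and 26 mm wide; their inner faces at y = +-35 mm leave a gap of 70 mm; the inner entry corners are rounded, radius 10 mm.
- gauge_stop (a point): Middle of the end stop's face, 10 mm above the bench, at x = +146 mm in the gauge's frame; the stop is a crossbar 24 mm high (screw heads to 29). A piece lying home against it has its centre 60 mm before this face (x = 86 mm) and its rear end at x = 26 mm.
- grey_piece_long: Bystander: loose chipboard test piece with pale grey faces, 140 x 61 x 19 mm, lying flat; origin at the centre of its underside, x along its length. Leave it alone.
- caliper: Bystander: caliper, 80 x 254 x 14 mm, lying flat; origin under its centre, y along its length.
- tape_measure: Bystander: yellow tape measure, 40 x 76 x 66 mm high, standing; origin under its centre.
- sanding_block: Bystander: cork sanding block, 63 x 122 x 37 mm high; origin under its centre, y along its length.
- tape_roll: Bystander: roll of tan masking tape lying flat, 101 mm diameter, 48 mm high; origin under its centre.
Not all that is in view belongs to the job. Several things look just like the brown_piece: the one meant starts farthest from the robot's base.

How it is judged:
By the outcome, as a careful person would: the job done as asked, in the order asked, and still so for the second after the job is handed in, with the robot touching nothing.
It also fails if it takes over 61 s, if anything falls off the work surface, if the arm or the gripper's body presses on something with over 40 N, if the wrist force passes 120 N, or if a joint passes its speed limit or range.

## Working session

There is one attempt and no reset: what is moved stays moved. The work goes in short steps, Python scripts to look and compute and a tool call to move; the robot and the scene stay as the last step left them, time stands still between calls to the robot, and variables do not carry over. Pictures are saved under pics/ and viewed, at most 10 in all, crops included, and the job is handed in when it is done.

Besides the shell and the picture viewer there is one more tool, called after ">>>" by a JSON object that holds its "method" and its "body". servo_tool: Moves the arm, as the interface text tells. Its arguments: {"type":"object","properties":{"plan":{"type":"array","items":{"type":"number"}},"newtons":{"type":"number"}},"required":["plan"]}

```bash
mkdir -p pics; python3 - <<'E'
from bench import robot
import cv2,numpy as np
s=robot.observe();print(s['clock'],s['eef_pos'],np.round(s['ee_rot'],3),s['finger_gap'])
for n in('top','scene'):
    p,d=robot.snapshot(n);cv2.imwrite(f'pics/{n}0.png',p[:,:,::-1]);np.save(f'pics/{n}0d.npy',d)
    c=robot.get_calibration(n);np.savez(f'pics/{n}0c.npz',**c);print(c)
E
```

```text
0.0 [ 304.13856537 -602.13797931  212.79781608] [[ 0.893  0.451 -0.001]
 [ 0.451 -0.893  0.001]
 [-0.    -0.001 -1.   ]] 94.104321861843
{'mtx': array([[576.73960046,   0.        , 318.56610836],
       [  0.        , 576.73960046, 249.610566  ],
       [  0.        ,   0.        ,   1.        ]]), 'R': array([[ 2.03229875e-02, -9.99793389e-01, -3.93605159e-04],
       [-9.88460580e-01, -2.00335123e-02, -1.50147728e-01],
       [ 1.50108821e-01,  3.44051360e-03, -9.88663494e-01]]), 't': array([-144.06946458,  578.9331046 , 1102.76697373])}
{'mtx': array([[472.15785023,   0.        , 320.74091804],
       [  0.        , 472.15785023, 229.60876918],
       [  0.        ,   0.        ,   1.        ]]), 'R': array([[-0.49093032, -0.87118127,  0.00553369],
       [-0.67003081,  0.37350256, -0.64152517],
       [ 0.55681786, -0.3186519 , -0.76708202]]), 't': array([152.48653357, 498.13561896, 684.97741181])}
```

View pics/top0.png

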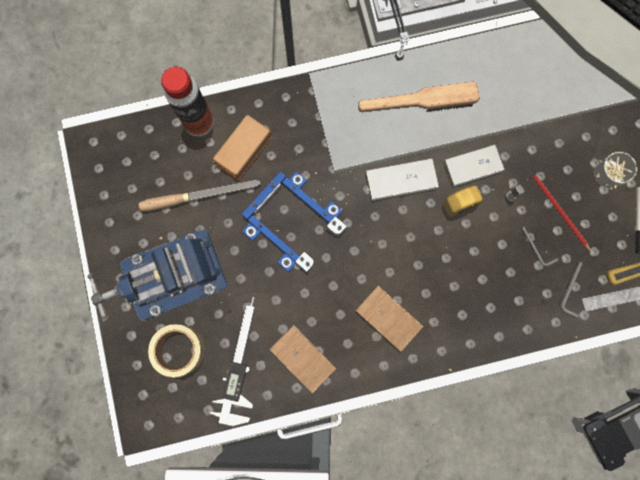

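View pics/scene0.png

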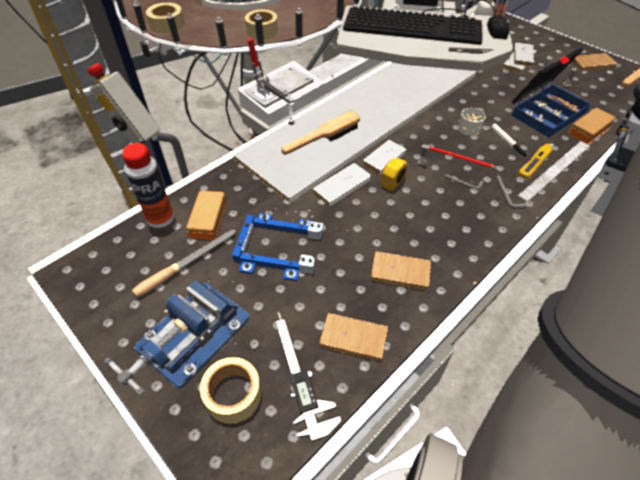

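```bash
cat > h.py <<'E'
import cv2,numpy as np
def load(n): return np.load(f'pics/{n}0c.npz')
def px2w(c,uv,z):
    K,R,t=c['mtx'],c['R'],c['t']
    r=R.T@np.linalg.inv(K)@np.array([uv[0],uv[1],1.]);o=-R.T@t
    return o+r*(z-o[2])/r[2]
def w2px(c,X):
    q=c['mtx']@(c['R']@np.asarray(X,float)+c['t']);return q[:2]/q[2]
E
python3 - <<'E'
from h import *
c=load('top');s=load('scene')
for p in((303,359),(390,318)):
    w=px2w(c,p,19);print(p,w.round(),np.hypot(*w[:2]).round())
for p in((592,123),(595,60),(632,78),(401,270),(355,336)):
    w=px2w(s,p,19);print('scene',p,w.round(),np.hypot(*w[:2]).round())
i=cv2.imread('pics/top0.png')[160:410,230:440]
cv2.imwrite('pics/crop1.png',cv2.resize(i,None,fx=2.4*1.25/1.25,fy=2.4,interpolation=cv2.INTER_CUBIC))
E
```

```text
(303, 359) [ 366. -106.   19.] 381.0
(390, 318) [ 450. -277.   19.] 529.0
scene (592, 123) [  595. -1039.    19.] 1198.0
scene (595, 60) [  820. -1318.    19.] 1552.0
scene (632, 78) [  691. -1334.    19.] 1503.0
scene (401, 270) [ 445. -272.   19.] 522.0
scene (355, 336) [ 362. -105.   19.] 377.0
```

View pics/crop1.png

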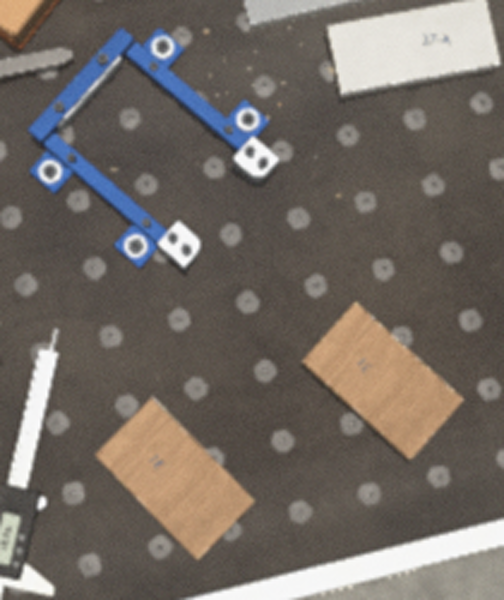

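```bash
cat >> h.py <<'E'
from scipy.optimize import least_squares
def Rz(a): return np.array([[np.cos(a),-np.sin(a)],[np.sin(a),np.cos(a)]])
def tow(p,m):
    m=np.asarray(m,float); return np.r_[Rz(p[2])@m[:2]+p[:2],m[2]]
def fit(proj,model,uv,p0):
    f=lambda p:np.concatenate([proj(tow([p[0],p[1],p[2]],m))-u for m,u in zip(model,uv)])
    r=least_squares(f,p0,x_scale=[10,10,.1]);return r.x,np.abs(r.fun).max(),r.fun
E
python3 - <<'E'
from h import *
c=load('top')
cr=lambda L:[np.array(u)/2.4+[230,160]-.3 for u in L]
pr=lambda X:w2px(c,X)
# gauge: jaw centres tops, stop ends
G,e,f=fit(pr,[(0,48,30),(0,-48,30),(146,46,24),(146,-46,24)],cr([(180,244),(256,158),(55,133),(130,50)]),[550,-170,.8])
print('G',G,e,f.round(1))
P,e,f=fit(pr,[(60,-33.5,19),(-60,-33.5,19),(-60,33.5,19),(60,33.5,19)],cr([(356,303),(462,400),(411,459),(304,362)]),[450,-277,.8])
print('P',P,e)
rel=Rz(-G[2])@(P[:2]-G[:2]);print('rel',rel,np.degrees(P[2]-G[2]))
i=cv2.imread('pics/top0.png')[160:410,230:440];i=cv2.resize(i,None,fx=2.4,fy=2.4,interpolation=cv2.INTER_CUBIC)
def dr(p,pts,col):
    q=np.array([(w2px(c,tow(p,m))-[230,160]+.3)*2.4 for m in pts]);cv2.polylines(i,[q.astype(int)],True,col,1)
for s in(1,-1): dr(G,[(-15,s*35,30),(15,s*35,30),(15,s*61,30),(-15,s*61,30)],(0,0,255))
dr(G,[(15,46,18),(146,46,18),(146,-46,18),(15,-46,18)],(0,255,0))
dr(P,[(60,-33.5,19),(-60,-33.5,19),(-60,33.5,19),(60,33.5,19)],(0,255,255))
cv2.imwrite('pics/fit1.png',i)
E
```

```text
G [ 596.07508128 -137.10922929    0.86546001] 1.2048279950625442 [ 0.5 -0.   0.5  0.6  0.  -1.2 -1.   0.6]
P [ 449.78258036 -276.10703793    0.85038083] 0.8478958827719225
rel [-200.67199298   21.27528762] -0.863972917370997
```

View pics/fit1.png

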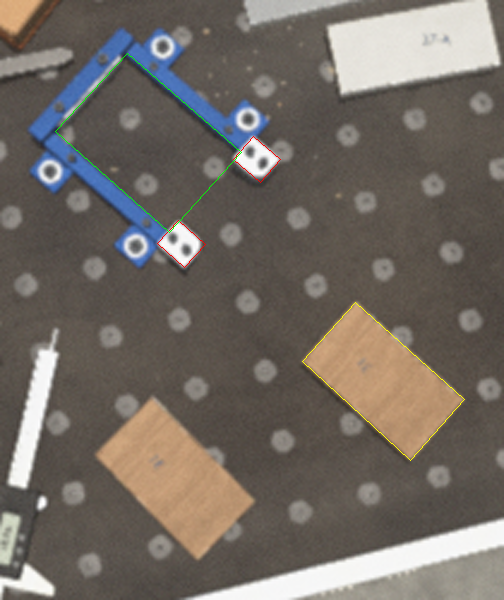

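```bash
cat >> h.py <<'E'
G=np.array([596.08,-137.11,0.8655])
def delta(gx,gy,z,phi):
    """gauge-frame TCP goal, tool-x heading phi (deg, relative to gauge x) -> tool-frame shift m and wz"""
    from bench import robot
    s=robot.observe();R=np.array(s['ee_rot']);p=np.array(s['eef_pos'])
    w=tow(G,(gx,gy,z));a=np.arctan2(R[1,0],R[0,0]);d=G[2]+np.radians(phi)-a
    d=(d+np.pi)%(2*np.pi)-np.pi
    print('goal',w.round(1),'tool shift m',(R.T@(w-p)/1000).round(4),'wz',round(-np.degrees(d)/10,3))
def where():
    from bench import robot
    s=robot.observe();R=np.array(s['ee_rot']);p=np.array(s['eef_pos'])
    print('t',s['clock'],'gauge xy',(Rz(-G[2])@(p[:2]-G[:2])).round(1),'z',p[2].round(1),'head',np.degrees(np.arctan2(R[1,0],R[0,0])-G[2]).round(2),'F',np.round(s['force'],1),'gap',s['finger_gap'])
E
python3 -c "
from h import *
where();delta(-200,90,120,-90)"
```

```text
t 0.1 gauge xy [-543.3  -79.2] z 212.9 head -22.79 F [-0.8  0.6  0.6] gap 93.8150205067937
goal [ 397.9 -231.1  120. ] tool shift m [ 0.251  -0.2889  0.0932] wz 6.721
```

>>> {"method": "servo_tool", "body": {"plan": [0.025,-0.029,0.009,0,0,0.67,0.2,0.05,-0.058,0.018,0,0,1.34,0.2,0.075,-0.087,0.028,0,0,2.02,0.2,0.1,-0.116,0.037,0,0,2.69,0.2,0.126,-0.144,0.047,0,0,3.36,0.2,0.151,-0.173,0.056,0,0,4.03,0.2,0.176,-0.202,0.065,0,0,4.7,0.2,0.201,-0.231,0.074,0,0,5.38,0.2,0.226,-0.26,0.084,0,0,6.05,0.2,0.251,-0.289,0.093,0,0,6.72,0.2,0.251,-0.289,0.093,0,0,6.72,0.2,0.251,-0.289,0.093,0,0,6.72,0.2,0.251,-0.289,0.093,0,0,6.72,0.2]}}

```text
clock: 1.72
eef_pos: [397.9, -232.3, 120.6]
ee_rot: [[0.761, -0.649, 0.0], [-0.649, -0.761, -0.0], [0.0, 0.0, -1.0]]
force: [-0.1, -0.3, 0.8]
finger_gap: 75.2
grip_force: 0.0
```

```bash
python3 -c "
from h import *
where();delta(-200,88,14,-90);delta(-200,41.5,14,-90)"
```

```text
t 1.725 gauge xy [-200.9   89.2] z 120.6 head -90.03 F [-0.1 -0.3  0.8] gap 75.18577732304097
goal [ 399.4 -232.3   14. ] tool shift m [ 0.0012 -0.0009  0.1066] wz -0.003
goal [ 434.8 -262.5   14. ] tool shift m [ 0.0477 -0.001   0.1067] wz -0.003
```

>>> {"method": "servo_tool", "body": {"plan": [0,0,0.03,0,0,0,0.2,0,0,0.06,0,0,0,0.2,0,0,0.085,0,0,0,0.2,0,0,0.1,0,0,0,0.2,0.003,0,0.106,0,0,0,0.2,0.01,0,0.106,0,0,0,0.2,0.016,0,0.106,0,0,0,0.2,0.02,0,0.106,0,0,0,0.2,0.023,0,0.106,0,0,0,0.2,0.026,0,0.106,0,0,0,0.2,0.029,0,0.106,0,0,0,0.2,0.032,0,0.106,0,0,0,0.2,0.035,0,0.106,0,0,0,0.2,0.038,0,0.106,0,0,0,0.2,0.041,0,0.106,0,0,0,0.2,0.044,0,0.106,0,0,0,0.2,0.046,0,0.106,0,0,0,0.2,0.0475,0,0.106,0,0,0,0.2,0.0475,0,0.106,0,0,0,0.2]}}

```text
clock: 4.1
eef_pos: [434.4, -262.2, 14.5]
ee_rot: [[0.761, -0.648, 0.0], [-0.648, -0.761, -0.0], [0.0, -0.0, -1.0]]
force: [-1.4, -0.1, 0.1]
finger_gap: 75.2
grip_force: 0.0
```

```bash
python3 -c "
from h import *
where()"
```

```text
t 4.1 gauge xy [-200.1   42. ] z 14.5 head -90.0 F [-1.4 -0.1  0.1] gap 75.1711314146806
```

>>> {"method": "servo_tool", "body": {"plan": [-0.012,0,0,0,0,0,0.2,-0.025,0,-0.015,0,0,0,0.2,-0.025,0,-0.05,0,0,-0.9,0.68,-0.015,0.015,-0.085,0,0,-1.8,0.68,-0.005,0.03,-0.085,0,0,-2.7,0.68,0.005,0.045,-0.085,0,0,-3.6,0.68,0.015,0.06,-0.085,0,0,-4.5,0.68,0.025,0.075,-0.085,0,0,-5.4,0.68,0.035,0.09,-0.085,0,0,-6.3,0.68,0.042,0.1,-0.085,0,0,-7.2,0.68,0.042,0.11,-0.085,0,0,-8.1,0.68,0.042,0.12,-0.085,0,0,-9.0,0.68,0.042,0.12,-0.085,0,0,-9.0,0.68,0.042,0.12,-0.085,0,0,-9.0,0.68]}}

```text
clock: 5.85
eef_pos: [388.5, -380.1, 99.5]
ee_rot: [[0.651, 0.759, 0.0], [0.759, -0.651, 0.0], [0.0, -0.0, -1.0]]
force: [-0.2, -0.2, 0.5]
finger_gap: 30.1
grip_force: 0.0
```

```bash
python3 -c "
from h import *
where()
from bench import robot
p,d=robot.snapshot('top')
cv2.imwrite('pics/top1.png',p[:,:,::-1])
i=cv2.resize(p[160:360,250:450,::-1],None,fx=3,fy=3,interpolation=cv2.INTER_CUBIC);cv2.imwrite('pics/crop2.png',i)
"
```

```text
t 5.85 gauge xy [-319.6    0.5] z 99.5 head -0.19 F [-0.2 -0.2  0.5] gap 30.14816584649816
```

View pics/crop2.png

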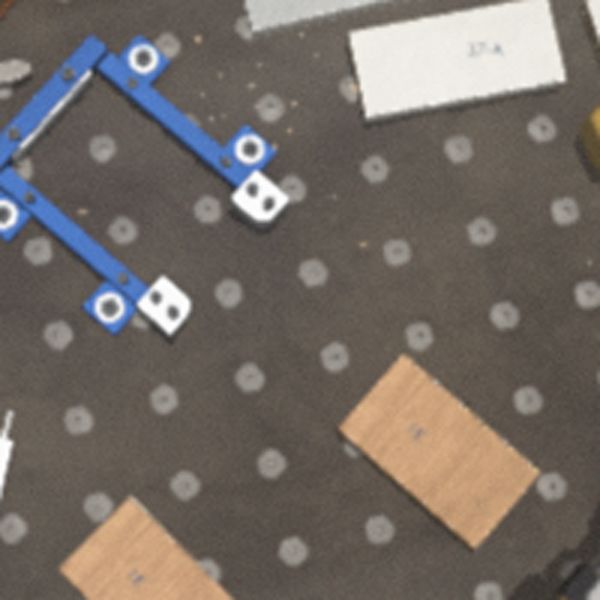

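```bash
python3 -c "
from h import *
c=load('top')
uv=[np.array(u)/3+[250,160]-.33 for u in[(404,354),(540,470),(473,549),(340,429)]]
P,e,f=fit(lambda X:w2px(c,X),[(60,-33.5,19),(-60,-33.5,19),(-60,33.5,19),(60,33.5,19)],uv,[450,-277,.8])
print(P,e,Rz(-G[2])@(P[:2]-G[:2]),np.degrees(P[2]-G[2]))
uv=[np.array(u)/3+[250,160]-.33 for u in[(165,304),(260,196),(14,163),(98,73)]]
"
```

```text
[ 467.15428806 -289.46237464    0.86639958] 0.7810863757835591 [-199.58138306   -0.59732258] 0.051541932613670675
```

>>> {"method": "servo_tool", "body": {"plan": [0,0.001,0.04,0,0,-0.02,0.68,0,0.001,0.075,0,0,-0.02,0.68,0.01,0.001,0.0855,0,0,-0.02,0.68,0.025,0.001,0.0855,0,0,-0.02,0.68,0.04,0.001,0.0855,0,0,-0.02,0.68,0.046,0.001,0.0855,0,0,-0.02,0.68,0.05,0.001,0.0855,0,0,-0.02,0.68,0.054,0.001,0.0855,0,0,-0.02,0.68,0.058,0.001,0.0855,0,0,-0.02,0.68,0.063,0.001,0.0855,0,0,-0.02,0.68,0.069,0.001,0.0855,0,0,-0.02,0.68,0.075,0.001,0.0855,0,0,-0.02,0.68,0.082,0.001,0.0855,0,0,-0.02,0.68,0.089,0.001,0.0855,0,0,-0.02,0.68,0.096,0.001,0.0855,0,0,-0.02,0.68,0.103,0.001,0.0855,0,0,-0.02,0.68,0.109,0.001,0.0855,0,0,-0.02,0.68,0.115,0.001,0.0855,0,0,-0.02,0.68,0.12,0.001,0.0855,0,0,-0.02,0.68]}}

```text
clock: 8.28
eef_pos: [467.2, -289.7, 14.0]
ee_rot: [[0.645, 0.764, -0.0], [0.764, -0.645, 0.0], [0.0, -0.0, -1.0]]
force: [-0.3, -0.2, 0.2]
finger_gap: 30.0
grip_force: 0.2
```

>>> {"method": "servo_tool", "body": {"plan": [0.004,0,0,0,0,0,0.68,0.009,0,0,0,0,0,0.68,0.015,0,0,0,0,0,0.68,0.021,0,0,0,0,0,0.68,0.027,0,0,0,0,0,0.68,0.032,0,0,0,0,0,0.68,0.036,0,0,0,0,0,0.68,0.039,0,0,0,0,0,0.68,0.04,0,0,0,0,0,0.68,0.04,0,0,0,0,0,0.68]}}

```text
clock: 9.52
eef_pos: [492.8, -259.4, 14.0]
ee_rot: [[0.645, 0.764, 0.0], [0.764, -0.645, 0.0], [0.0, 0.0, -1.0]]
force: [-0.4, -0.2, 0.6]
finger_gap: 30.2
grip_force: 0.0
```

```bash
python3 -c "
from h import *
where()
from bench import robot
p,d=robot.snapshot('top')
i=cv2.resize(p[190:310,270:430,::-1],None,fx=5,fy=5,interpolation=cv2.INTER_CUBIC);cv2.imwrite('pics/crop3.png',i)
"
```

```text
t 9.525 gauge xy [-160.1   -0.7] z 14.0 head 0.21 F [-0.4 -0.2  0.6] gap 30.15790654496145
```

View pics/crop3.png

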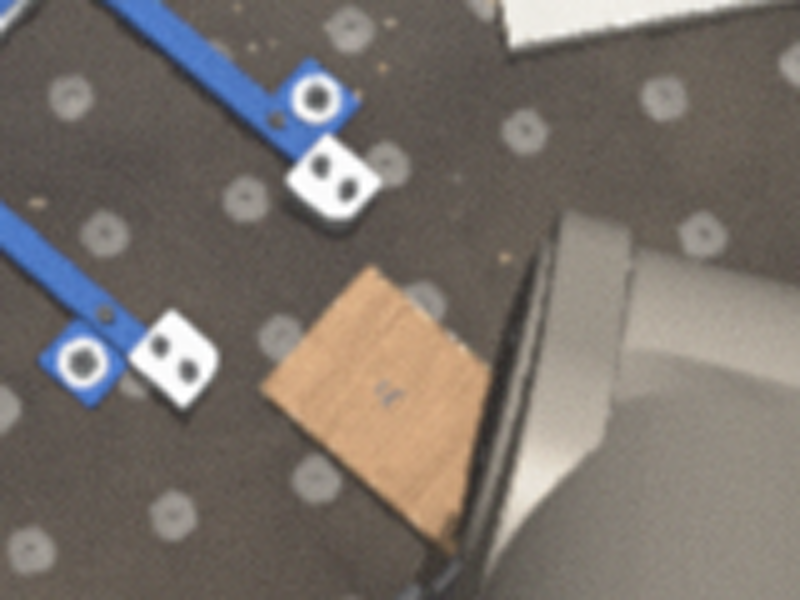

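```bash
python3 -c "
from h import *
c=load('top')
for u,z in [((371,266),19),((262,388),19),((490,366),19),((446,550),19),((335,179),30),((176,360),30),((285,180),30),((325,134),30),((380,183),30),((173,309),30),((128,358),30),((182,410),30)]:
    w=px2w(c,np.array(u)/5+[270,190]-.4,z);print(u,(Rz(-G[2])@(w[:2]-G[:2])).round(1))
"
```

```text
(371, 266) [-32.2 -33.3]
(262, 388) [-32.2  33.5]
(490, 366) [-95.3 -34.4]
(446, 550) [-130.7   33.6]
(335, 179) [  1.3 -48.8]
(176, 360) [ 0.3 49. ]
(285, 180) [ 16.2 -35.1]
(325, 134) [ 16.7 -60.1]
(380, 183) [-13.4 -59.7]
(173, 309) [15.  34.4]
(128, 358) [15.2 61.2]
(182, 410) [-15.   62.5]
```

>>> {"method": "servo_tool", "body": {"plan": [0.003,0,0,0,0,0,0.68,0.007,0,0,0,0,0,0.68,0.011,0,0,0,0,0,0.68,0.014,0,0,0,0,0,0.68,0.017,0,0,0,0,0,0.68,0.02,0,0,0,0,0,0.68,0.023,0,0,0,0,0,0.68,0.026,0,0,0,0,0,0.68,0.029,0,0,0,0,0,0.68,0.032,0,0,0,0,0,0.68,0.035,0,0,0,0,0,0.68,0.038,0,0,0,0,0,0.68,0.041,0,0,0,0,0,0.68,0.044,0,0,0,0,0,0.68,0.047,0,0,0,0,0,0.68,0.05,0,0,0,0,0,0.68]}}

```text
clock: 11.58
eef_pos: [525.2, -221.1, 14.0]
ee_rot: [[0.645, 0.764, 0.0], [0.764, -0.645, 0.0], [0.0, 0.0, -1.0]]
force: [-0.7, -0.0, -0.4]
finger_gap: 30.1
grip_force: 0.3
```

```bash
python3 -c "
from h import *
where()
from bench import robot
p,d=robot.snapshot('top')
i=cv2.resize(p[180:300,240:400,::-1],None,fx=5,fy=5,interpolation=cv2.INTER_CUBIC);cv2.imwrite('pics/crop4.png',i)
"
```

```text
t 11.575 gauge xy [-109.9   -0.5] z 14.0 head 0.21 F [-0.7 -0.  -0.4] gap 30.10527531072369
```

View pics/crop4.png

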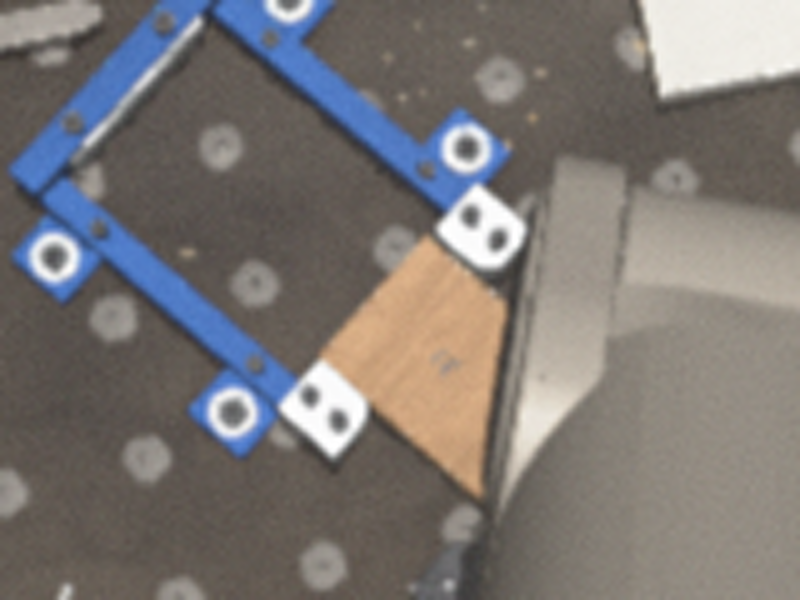

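The piece's leading end (about (325,350)–(430,235) in the crop) is square between the jaws with no force on it, so I'll push on.

>>> {"method": "servo_tool", "body": {"plan": [0.003,0,0,0,0,0,0.68,0.007,0,0,0,0,0,0.68,0.011,0,0,0,0,0,0.68,0.015,0,0,0,0,0,0.68,0.019,0,0,0,0,0,0.68,0.023,0,0,0,0,0,0.68,0.027,0,0,0,0,0,0.68,0.031,0,0,0,0,0,0.68,0.035,0,0,0,0,0,0.68,0.039,0,0,0,0,0,0.68,0.043,0,0,0,0,0,0.68,0.047,0,0,0,0,0,0.68,0.051,0,0,0,0,0,0.68,0.055,0,0,0,0,0,0.68,0.059,0,0,0,0,0,0.68,0.063,0,0,0,0,0,0.68]}}

```text
clock: 13.62
eef_pos: [565.9, -172.9, 14.0]
ee_rot: [[0.645, 0.764, -0.0], [0.764, -0.645, 0.0], [-0.0, -0.0, -1.0]]
force: [-1.3, -1.4, 2.0]
finger_gap: 29.9
grip_force: 0.4
```

>>> {"method": "servo_tool", "body": {"plan": [0.004,0,0,0,0,0,0.68,0.008,0,0,0,0,0,0.68,0.012,0,0,0,0,0,0.68,0.016,0,0,0,0,0,0.68,0.02,0,0,0,0,0,0.68,0.024,0,0,0,0,0,0.68,0.028,0,0,0,0,0,0.68,0.032,0,0,0,0,0,0.68,0.036,0,0,0,0,0,0.68,0.04,0,0,0,0,0,0.68,0.044,0,0,0,0,0,0.68,0.047,0,0,0,0,0,0.68,0.05,0,0,0,0,0,0.68,0.053,0,0,0,0,0,0.68,0.055,0,0,0,0,0,0.68,0.057,0,0,0,0,0,0.68,0.057,0,0,0,0,0,0.68]}}

```text
clock: 15.75
eef_pos: [602.7, -129.4, 14.0]
ee_rot: [[0.645, 0.764, 0.0], [0.764, -0.645, 0.0], [0.0, -0.0, -1.0]]
force: [-0.3, 1.0, 0.2]
finger_gap: 29.9
grip_force: 0.0
```

```bash
python3 -c "
from h import *
where()
from bench import robot
p,d=robot.snapshot('top')
i=cv2.resize(p[160:280,230:390,::-1],None,fx=5,fy=5,interpolation=cv2.INTER_CUBIC);cv2.imwrite('pics/crop5.png',i)
"
```

```text
t 15.75 gauge xy [10.2 -0. ] z 14.0 head 0.22 F [-0.3  1.   0.2] gap 29.861919640893383
```

View pics/crop5.png

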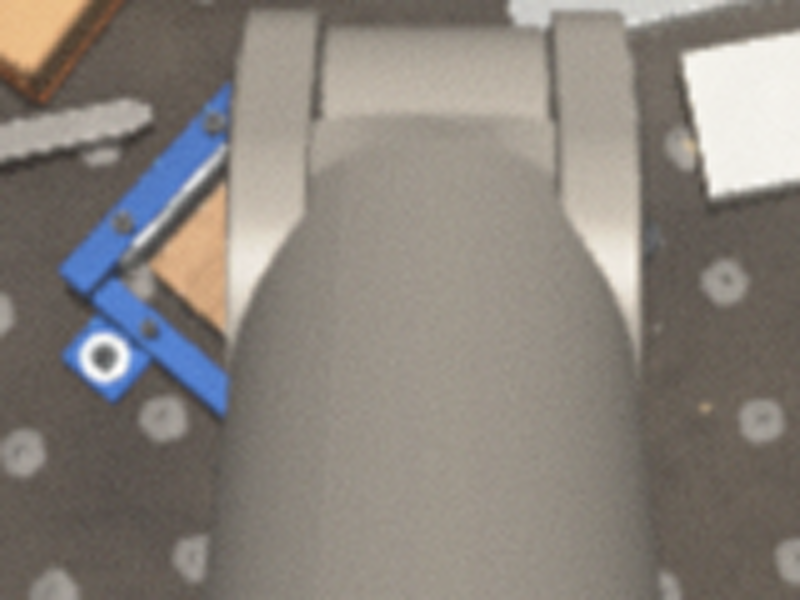

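>>> {"method": "servo_tool", "body": {"plan": [0.001,0,0,0,0,0,0.68,0.002,0,0,0,0,0,0.68,0.003,0,0,0,0,0,0.68,0.004,0,0,0,0,0,0.68,0.005,0,0,0,0,0,0.68,0.006,0,0,0,0,0,0.68]}}

```text
clock: 16.55
eef_pos: [606.5, -124.9, 14.0]
ee_rot: [[0.645, 0.764, 0.0], [0.764, -0.645, 0.0], [0.0, -0.0, -1.0]]
force: [-0.6, -0.2, 1.1]
finger_gap: 30.1
grip_force: 0.2
```

>>> {"method": "servo_tool", "body": {"plan": [0.0005,0,0,0,0,0,0.68,0.001,0,0,0,0,0,0.68]}}

```text
clock: 16.8
eef_pos: [607.1, -124.2, 14.0]
ee_rot: [[0.645, 0.764, 0.0], [0.764, -0.645, 0.0], [0.0, 0.0, -1.0]]
force: [-0.6, -0.5, -0.0]
finger_gap: 29.9
grip_force: 0.2
```

>>> {"method": "servo_tool", "body": {"plan": [0.0005,0,0,0,0,0,0.68]}}

```text
clock: 16.92
eef_pos: [607.4, -123.8, 14.0]
ee_rot: [[0.645, 0.764, -0.0], [0.764, -0.645, 0.0], [0.0, -0.0, -1.0]]
force: [-0.4, 0.2, -0.6]
finger_gap: 30.0
grip_force: 0.2
```

>>> {"method": "servo_tool", "body": {"plan": [0.0005,0,0,0,0,0,0.68]}}

```text
clock: 17.05
eef_pos: [607.7, -123.5, 14.0]
ee_rot: [[0.645, 0.764, -0.0], [0.764, -0.645, 0.0], [0.0, -0.0, -1.0]]
force: [-0.5, -0.9, -0.7]
finger_gap: 29.9
grip_force: 0.2
```

>>> {"method": "servo_tool", "body": {"plan": [0.0005,0,0,0,0,0,0.68]}}

```text
clock: 17.18
eef_pos: [608.0, -123.1, 14.0]
ee_rot: [[0.645, 0.764, -0.0], [0.764, -0.645, -0.0], [-0.0, -0.0, -1.0]]
force: [-2.4, -1.1, 0.4]
finger_gap: 29.9
grip_force: 1.3
```

>>> {"method": "servo_tool", "body": {"plan": [0.0005,0,0,0,0,0,0.68]}}

```text
clock: 17.3
eef_pos: [608.0, -123.2, 14.0]
ee_rot: [[0.646, 0.764, -0.001], [0.764, -0.646, -0.0], [-0.001, -0.0, -1.0]]
force: [-3.3, -3.9, 3.2]
finger_gap: 30.4
grip_force: 2.5
```

>>> {"method": "servo_tool", "body": {"plan": [-0.004,0,0,0,0,0,0.68,-0.012,0,0,0,0,0,0.68,-0.015,0,-0.02,0,0,0,0.68,-0.015,0,-0.06,0,0,0,0.68,-0.03,0,-0.1,0,0,0,0.68,-0.07,0,-0.12,0,0,0,0.68,-0.11,0,-0.12,0,0,0,0.68,-0.15,0,-0.12,0,0,0,0.68,-0.19,0,-0.12,0,0,0,0.68,-0.23,0,-0.12,0,0,0,0.68,-0.25,0,-0.12,0,0,0,0.68,-0.25,0,-0.12,0,0,0,0.68]}}

```text
clock: 18.8
eef_pos: [446.2, -315.0, 135.3]
ee_rot: [[0.648, 0.762, 0.001], [0.762, -0.648, -0.001], [-0.0, 0.001, -1.0]]
force: [0.4, 0.7, 0.1]
finger_gap: 30.4
grip_force: 0.0
```

```bash
python3 -c "
from h import *
where()
from bench import robot
p,d=robot.snapshot('top')
i=cv2.resize(p[160:280,230:390,::-1],None,fx=5,fy=5,interpolation=cv2.INTER_CUBIC);cv2.imwrite('pics/crop6.png',i)
"
```

```text
t 18.8 gauge xy [-232.6   -1.2] z 135.3 head 0.05 F [0.4 0.7 0.1] gap 30.427362324107865
```

View pics/crop6.png

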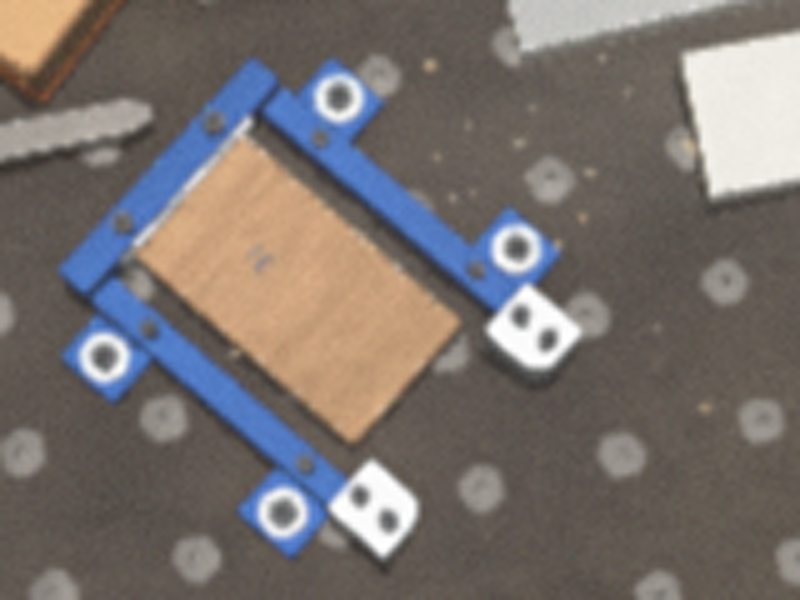

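The piece's end (133,248)–(243,135) runs parallel against the stop, and its rear (461,322)–(352,442) is past the jaws. Contact was felt at about 5 N, so I'll hand in.

```bash
python3 -c "
from h import *
c=load('top')
uv=[np.array(u)/5+[230,160]-.4 for u in[(243,135),(461,322),(352,442),(133,248)]]
P,e,f=fit(lambda X:w2px(c,X),[(60,-33.5,19),(-60,-33.5,19),(-60,33.5,19),(60,33.5,19)],uv,[650,-70,.8])
r=Rz(-G[2])@(P[:2]-G[:2]);a=np.degrees(P[2]-G[2]);print(r,a,e)
from bench import robot
if abs(r[0]-86)<3 and abs(a)<1.5: print(robot.hand_in())
"
```

```text
[87.32558386  0.63116222] -0.10180315706078841 0.5866802207534363
the job is handed in; nothing more can be done
None
```

The brown test piece passed through the gauge jaws and lies square against the end stop (within about 0.1° by camera), with the whole piece past the jaws; it was only pushed, with about 5 N at the stop, and the job was handed in at about 19 s.

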